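# Load the tool steriliser, snap its lid shut and start it

### The arm

A 6-joint arm with a two-finger parallel gripper is mounted at the origin on a cart in front of the work surface, level with it; the furniture and walls round the work are solid. World frame = base frame: x ahead of the robot, y to its left, z up, the work surface at z = 0. Lengths are in m, angles in rad, forces in N, time in s.
With the tool pointing down it reaches from about 0.2 to 0.875 m from the base axis. Payload 3.4 kg.
Tool frame: the origin (TCP) lies between the finger pads; the fingertips stand 19 mm ahead of it and the grasp point (between the pads) is the TCP; z points along the fingers, y is the direction in which the jaws open and shut (so a half turn about z gives the same grasp; the last joint's range is limited). The gripper opens to 94 mm and grips with 3 to 60 N. Pads are 16 mm wide; open, the fingers measure 119 mm over their backs; the gripper's body (75 mm by 177 mm) begins 78 mm behind the grasp point.
Start: joints at [0.555, 0.276, 1.505, -0, 1.361, -0.121], TCP at [0.449, 0.36, 0.224] pointing down, gripper open.
Joint ranges: [-2.89, 2.89], [-0.75, 2.08], [0.22, 2.7], [-1.18, 4.32], [0.11, 2.71], [-2.7, 2.7]. Speed limits (rad/s): [2.57, 2.57, 3.14, 3.14, 3.14, 3.14].

### API

Orientations are given as [roll, pitch, yaw] about the fixed x, y, z axes, in that order (R = Rz(yaw) Ry(pitch) Rx(roll)).
In Python, from cell import r gives the robot as it stands. The module is installed in compiled form; this text tells all that it offers.
- The arm moves only by the tool carry_out, never from a script. Its arguments are lists of equal length, an entry for each row: "slide": the shift along the tool's x, y, z in units of 60 mm (1.0 is 60 mm), a list of three; "twist": the turn, a rotation vector about the tool's x, y, z in units of 5 degrees (1.0 is 5 degrees), a list of three. In form: {"slide": [[x, y, z], ...], "twist": [[ax, ay, az], ...]}. A call has 1 to 5 rows; each row shifts and turns the commanded pose from where the row before left it, along the tool's axes as they then stand; what a row does not reach is not made up. A row lasts 1/8 s, in which the tool goes at most 62.5 mm and 10.7 degrees, less where a joint would pass 70% of its speed; a pose out of reach is approached as far as the arm can. A call is refused whole if a number of a shift passes 1 or a number of a turn 1, either way. A call with a gripper value outside its range is refused whole. "fingers" is the closure, from -1 (fully open) to 1 (shut), so that 0 is half open, set as the call begins (left out, the last holds). The fingers move at their own pace and stop on an object; "squeeze" is the grip in N (left out, the last holds). Time passes only in rows, so rows that do not move let the fingers close. It gives the time, the measured TCP pose, the force and the opening at its end, in the units of the state.
- r.get_state(): the state, without advancing time (a new reading comes with each control period).
- r.get_image(name): name is "side" or "top"; returns (picture, depth): 420x560x3 uint8, red, green, blue; 420x560 float32, m along the optical axis (not along the pixel's ray), 0 where there is no reading.
- r.camera_params(name): a dict with "fx", "fy", "cx", "cy" (pixels), "xyz" and "rotation" of the camera in the world. Camera axes: x right, y down, z forward; pixel columns grow to the right and rows downward; lengths in m; the calibration is good to about 2 mm. A picture is of the moment at which its call begins. camera_params takes no time and is no camera call.
- r.finish_job(): hands the job in, once; it reports no verdict.
The state is a dict: "time_s": time; "joint_pos": joint angles; "joint_velocities": joint speeds; "joint_efforts": joint torques, N m; "eef_pos": TCP position; "ee_rot": TCP orientation; "force": force on the tool from outside, world axes, zero at the start; "ft_torque": the same for the moment, N m; "opening": finger opening in m.
Only numpy, scipy, OpenCV 4.12 (cv2) and the standard library are available. Lean on these libraries where they do the work, as an engineer would, in place of code of your own. Each camera call takes 0.05 s, during which the arm holds its last target. There are 200 camera calls.

### The job

Sterilise the brass tweezers: lay them flat, front to back, across both wire rests in the steriliser's chamber beside the salve knife, putting them down rather than dropping them. Then swing the lid over without slamming it, press it down past its spring catch until it is fully shut and stays shut, and press the green start button all the way in and let it go. Leave the other things on the table where they are.

Things in the scene. Friction and masses are not known exactly. Their poses are not given: they have to be found in the camera images.
- steriliser: White UV tool steriliser, fixed: 202 mm deep (x), 234 mm wide, 70 mm high without lid. Origin on the table below the centre of its chamber; x from its front (robot side) to its hinge, y to its left, z up. Chamber open at the top: 150 (x) by 160 mm (y) inside, rim at z = 70 mm, floor at 40 mm. The strip of its top right of the chamber (y = -80 to -142 mm, z = 70 mm) carries the start button.
- rests (a point): Centre of the chamber, 50 mm above the table, level with the tops of the two wire rests; axes as the steriliser's. The rests are black 6 mm rods along y at x = +32 and -32 mm, 10 mm clear of the floor; a tool laid along x lies across both. A salve knife lies at y = -65 to -40 mm; y = -30 to +75 mm is free. Fingers closing along y fit at y = +20 mm when opened no wider than 50 mm.
- tweezers_mid (a point): Brass tweezers lying flat on a dark rubber mat (2 mm thick, on the table): 15 mm wide (x of this point), 125 mm long (y), 8 mm high, 22 g; this point is at their centre, half-way up (4 mm above what they lie on), z up. Grasp them across the 15 mm at the middle. They lie left or right of the steriliser, a pencil on the other side.
- lid (a joint): Lid angle, rad: 0 fully shut, grows as it opens; 1.7 to 1.9 at the start, stop at 1.95. A stiff hinge holds the lid at any angle (2 to 4 N at its front edge moves it). At about 0.07 (edge 11 mm high) a nib under the front edge meets a spring roller; 8 to 12 N down on the pad takes it past the crest at about 0.03, then it snaps to 0 and is held. Let go before the crest, it springs up again.
- lid_hinge (a point): Middle of the lid's hinge line at the back of the steriliser, 97 mm behind (x) and 77 mm above the steriliser's origin; axes as the steriliser's; the hinge line runs along y. The lid is a white plate with an amber window, 14 mm thick (7 mm either side of this line's height when shut), 180 mm wide, front edge 200 mm from the hinge line, with a 70 mm wide finger lip 10 mm beyond.
- lid_pad (a point): Middle of the top of the black rubber press pad (26 x 50 mm, 2 mm proud) at the front edge of the lid's outer face, above the catch; moves with the lid, 178 mm from the hinge line. Lid shut: 86 mm above the table, 81 mm in front of the steriliser's origin. x of this point runs along the lid to the hinge, z out of the outer face; lid open, that face looks back, away from the robot.
- start (a joint): Travel of the start button, m: 0 released, 0.006 fully pressed in (spring, 5 N at the end).
- start_top (a point): Middle of the top of the green start button (26 mm across, 92 mm above the table, 45 mm in front of and 117 mm to the right of the steriliser's origin); it moves straight down.
- knife_mid (a point): Small salve knife (flat dark wooden handle, steel blade), 135 mm long (x), 15 mm wide, 8 mm high, lying across the rests; this point is at the middle of its length, 4 mm up. It stays there.
- pencil_mid (a point): Dark red pencil, 7 x 150 x 6 mm, lying on a dark rubber mat; bystander; centre, half-way up, long axis y.
- steel_tin: Open steel tin, 67 mm across, 44 mm high; bystander; origin under its centre.
- tin_lid: Steel tin lid, 69 mm across, 11 mm high; bystander; origin under its centre.
- salve_tin: Closed salve tin, 55 mm across, 22 mm high; bystander; origin under its centre.
- cork_large: Large tapered cork, 42 mm across, 26 mm high; bystander; origin under its centre.

How it is judged:
On the way, in this order (a step that is already met when the one before it is completed fails the run):
1. the tweezers lie flat across both wire rests in the chamber, let go (x of tweezers_mid in the frame of rests between -0.022 and 0.022 m and y of tweezers_mid in the frame of rests between -0.08 and 0.08 m and z of tweezers_mid in the frame of rests between -0.001 and 0.0105 m and angle between the y axis of tweezers_mid and the x axis of rests, either way round below 0.6 rad and contact force between the fingers and tweezers below 0.05 N and linear speed of tweezers below 0.03 m/s), for 0.2 s.
2. the lid is pressed past its catch and fully shut (x of tweezers_mid in the frame of rests between -0.022 and 0.022 m and y of tweezers_mid in the frame of rests between -0.08 and 0.08 m and z of tweezers_mid in the frame of rests between -0.001 and 0.0105 m and angle between the y axis of tweezers_mid and the x axis of rests, either way round below 0.6 rad and value of joint lid below 0.015 rad), for 0.2 s.
3. with the lid shut, the start button is pressed all the way in (value of joint lid below 0.015 rad and value of joint start above 0.0045 m), for 0.05 s.
At the end, for the whole second after the job is handed in: Tweezers at rest, flat across both rests (middle within 22 mm of half-way between them, within 34 degrees of the chamber's x), salve knife on the rests, lid shut past its catch (below 0.015 rad), start button released (out to within 2 mm) (all of step 2 and z of knife_mid in the frame of rests between -0.001 and 0.012 m and value of joint start below 0.002 m and linear speed of tweezers below 0.03 m/s); the robot touches nothing.
It fails at once if the tweezers are dropped (they fall free faster than 0.6 m/s, that is from more than about 18 mm) (contact force between each of the fingers, anything else and tweezers below 0.01 N and linear speed of tweezers above 0.6 m/s).
It fails at once if the lid is slammed (swings shut faster than 4 rad/s) (value of joint lid above 0.12 rad and velocity of joint lid below -4 rad/s).
It fails at once if the pencil, a tin, the tin lid or the cork is moved more than 40 mm, or the salve knife more than 30 mm (distance of any of pencil_mid, steel_tin, tin_lid, salve_tin, cork_large from where it was at the start of the episode above 0.04 m or distance of knife_mid from where it was at the start of the episode above 0.03 m).
It also fails if it takes over 72 s, if anything falls off the work surface, if the arm or the gripper's body presses on something with over 40 N, if the wrist force passes 120 N, or if a joint passes its speed limit or range.

## Working session

There is one attempt and no reset: what is moved stays moved. The work goes in short steps, Python scripts to look and compute and a tool call to move; the robot and the scene stay as the last step left them, time stands still between calls to the robot, and variables do not carry over. Pictures are saved under pics/ and viewed, about 8 in all and at most 12, crops included, and the job is handed in when it is done.

Besides the shell and the picture viewer there is one more tool, called after "Request:" in YAML: its name, and indented under it one key for each argument. carry_out: Moves the arm, as the interface text tells. Its arguments: {"type":"object","properties":{"slide":{"type":"array"},"twist":{"type":"array"},"fingers":{"type":"number"},"squeeze":{"type":"number"}},"required":["slide","twist"]}

```bash
mkdir -p pics
cat > h.py <<'E'
import numpy as np, cv2
from cell import r
def grab(n,tag):
    im,d=r.get_image(n); cv2.imwrite(f'pics/{tag}.png',im[:,:,::-1]); np.savez(f'pics/{tag}.npz',im=im,d=d); return im,d
def cam(n):
    p=r.camera_params(n); return p,np.array(p['xyz']),np.array(p['rotation'])
def ray(n,u,v):
    p,o,R=cam(n)
    if R.shape!=(3,3):
        from scipy.spatial.transform import Rotation as Q; R=Q.from_euler('xyz',R).as_matrix()
    return o,R@np.array([(u-p['cx'])/p['fx'],(v-p['cy'])/p['fy'],1])
def onz(n,u,v,z):
    o,d=ray(n,u,v); return o+d*(z-o[2])/d[2]
def pt(n,u,v,dep):
    o,d=ray(n,u,v); return o+d*dep
E
python3 - <<'E'
from h import *
np.set_printoptions(precision=4,suppress=True)
for n in('side','top'):
    grab(n,n+'0'); print(n,r.camera_params(n))
print(r.get_state())
E
```

```text
side {'fx': 467.9709888926438, 'fy': 467.9709888926438, 'cx': 278.4893984428486, 'cy': 209.90053213085412, 'xyz': array([0.2213, 1.2672, 0.5858]), 'rotation': array([-1.9347, -0.0077, -2.8501])}
top {'fx': 442.74296218480106, 'fy': 442.74296218480106, 'cx': 279.70200940398524, 'cy': 213.30263489118343, 'xyz': array([0.4939, 0.0831, 1.3126]), 'rotation': array([-3.0541, -0.0049, -1.5865])}
{'time_s': 0.1, 'joint_pos': array([ 0.555 ,  0.2765,  1.5059, -0.    ,  1.3608, -0.121 ]), 'joint_velocities': array([ 0.0025, -0.0007, -0.0025, -0.0014, -0.0004,  0.0013]), 'joint_efforts': array([  0.0024, -40.5459, -23.778 ,   0.0704,   0.0299,  -0.0001]), 'eef_pos': array([0.4481, 0.3595, 0.2237]), 'ee_rot': array([-3.14  , -0.0002,  2.2468]), 'force': array([ 0.2057, -0.3419,  0.2854]), 'ft_torque': array([ 0.0509, -0.0249, -0.0312]), 'opening': 0.09418998451015266}
```

View pics/top0.png

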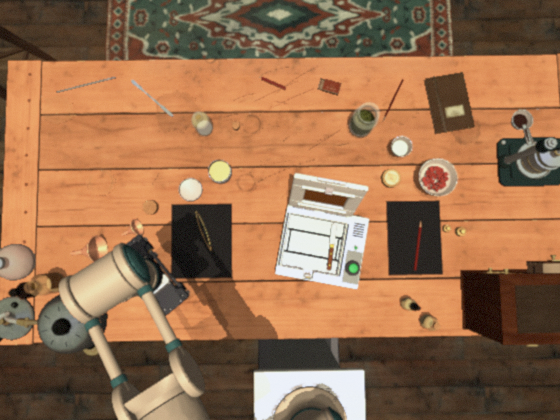

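View pics/side0.png

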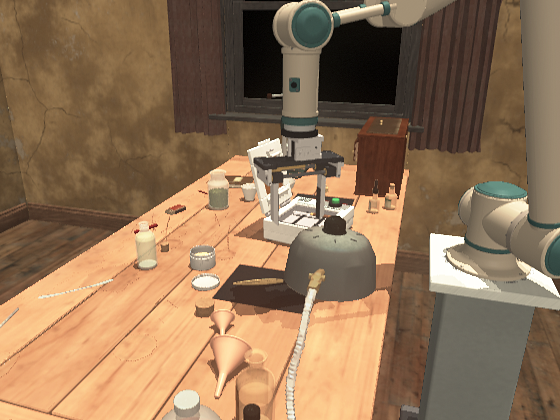

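The top view shows the tweezers on the left mat (~203,231), the steriliser (~322,245) with its button (~353,268) and open lid (~328,195). The pencil is on the right mat. The side view shows the tweezers at ~(258,282).

```bash
cat > m.py <<'E'
from h import *
np.set_printoptions(precision=4,suppress=True)
Z=np.load('pics/top0.npz'); im,d=Z['im'],Z['d']; hsv=cv2.cvtColor(im,cv2.COLOR_RGB2HSV)
cv2.imwrite('pics/crop0.png',cv2.resize(im[160:300,160:380,::-1],None,fx=3.6,fy=3.6,interpolation=cv2.INTER_CUBIC))
def blob(m,x0,y0,x1,y1):
    k=np.zeros(m.shape,bool);k[y0:y1,x0:x1]=1; v,u=np.nonzero(m&k); return u,v
# tweezers
m=(hsv[...,1]>90)&(hsv[...,2]>70)
u,v=blob(m,178,207,228,272); P=np.array([onz('top',a,b,.006) for a,b in zip(u,v)])[:,:2]
r0=cv2.minAreaRect((P*1000).astype(np.float32)); c=P.mean(0); w,V=np.linalg.eigh(np.cov(P.T)); print('tw top',len(P),c,r0,V[:,1])
print('tw depth z',np.median([pt('top',a,b,d[b,a])[2] for a,b in zip(u,v)]))
Zs=np.load('pics/side0.npz'); ims,ds=Zs['im'],Zs['d']; hs=cv2.cvtColor(ims,cv2.COLOR_RGB2HSV)
u,v=blob((hs[...,1]>90)&(hs[...,2]>80)&(hs[...,0]<40),228,272,287,292)
Q=np.array([pt('side',a,b,ds[b,a]) for a,b in zip(u,v)]);P=np.array([onz('side',a,b,.006) for a,b in zip(u,v)])
print('tw side',len(u),u.mean(),v.mean(),P.mean(0),np.median(Q,0),cv2.minAreaRect((P[:,:2]*1000).astype(np.float32)))
# green
u,v=blob((hsv[...,0]>45)&(hsv[...,0]<85)&(hsv[...,1]>100)&(hsv[...,2]>60),335,250,370,285)
print('green',len(u),u.mean(),v.mean(),onz('top',u.mean(),v.mean(),.092),np.median([pt('top',a,b,d[b,a])[2] for a,b in zip(u,v)]))
u,v=blob((hs[...,0]>45)&(hs[...,0]<85)&(hs[...,1]>100)&(hs[...,2]>60),320,190,350,215)
if len(u): print('green side',len(u),onz('side',u.mean(),v.mean(),.092))
# steriliser rim by depth
vv,uu=np.mgrid[160:300,260:385]; W=np.array([pt('top',a,b,d[b,a]) for a,b in zip(uu.ravel(),vv.ravel())])
k=(abs(W[:,2]-.07)<.006); S=W[k,:2]; mk=np.zeros(d.shape,np.uint8); mk[vv.ravel()[k],uu.ravel()[k]]=255
mk=cv2.morphologyEx(mk,cv2.MORPH_OPEN,np.ones((2,2)))
n,l,st,_=cv2.connectedComponentsWithStats(mk); i=1+st[1:,4].argmax(); v,u=np.nonzero(l==i)
S=np.array([pt('top',a,b,d[b,a]) for a,b in zip(u,v)]); print('rim',len(S),np.median(S[:,2]),cv2.minAreaRect((S[:,:2]*1000).astype(np.float32)), cv2.boxPoints(cv2.minAreaRect((S[:,:2]*1000).astype(np.float32))))
L=W[W[:,2]>.11]; print('lid',len(L),L.min(0),L.max(0),L.mean(0))
E
python3 m.py
```

```text
tw top 112 [0.5641 0.2999] ((562.0276489257812, 301.17901611328125), (123.91378021240234, 17.432538986206055), 21.58952522277832) [-0.933  -0.3599]
tw depth z 0.003321472058383401
tw side 302 256.6225165562914 280.94370860927154 [0.5637 0.2999 0.006 ] [0.5591 0.3029 0.007 ] ((574.1260986328125, 300.7731018066406), (147.96031188964844, 58.0948600769043), 2.5945892333984375)
green 76 352.80263157894734 267.7105263157895 [ 0.4481 -0.1225  0.092 ] 0.09056347726295144
green side 34 [ 0.4457 -0.1136  0.092 ]Traceback (most recent call last):
  File "m.py", line 22, in <module>
    vv,uu=np.mgrid[160:300,260:385]; W=np.array([pt('top',a,b,d[b,a]) for a,b in zip(uu.ravel(),vv.ravel())])
                                                 ~~^^^^^^^^^^^^^^^^^^
  File "h.py", line 15, in pt
    o,d=ray(n,u,v); return o+d*dep
        ~~~^^^^^^^
  File "h.py", line 8, in ray
    p,o,R=cam(n)
          ~~~^^^
  File "h.py", line 6, in cam
    p=r.camera_params(n); return p,np.array(p['xyz']),np.array(p['rotation'])
ValueError: time passes only in moves, steps and waits
```

View pics/crop0.png

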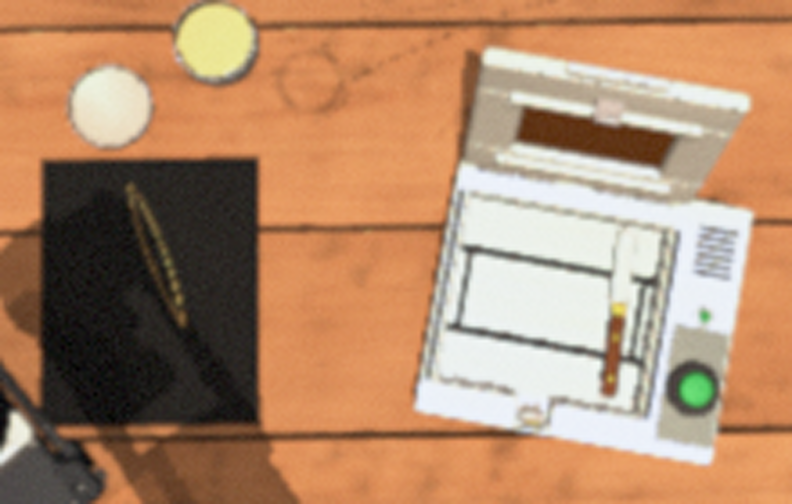

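```bash
cat >> h.py <<'E'
_c={}
def cam(n):
    if n not in _c:
        from scipy.spatial.transform import Rotation as Q
        p=r.camera_params(n); _c[n]=(p,np.array(p['xyz']),Q.from_euler('xyz',p['rotation']).as_matrix())
    return _c[n]
def cloud(n,d):
    p,o,R=cam(n); v,u=np.mgrid[:d.shape[0],:d.shape[1]]
    return np.stack([(u-p['cx'])/p['fx'],(v-p['cy'])/p['fy'],0*u+1],-1)*d[...,None]@R.T+o
E
cat > m2.py <<'E'
from h import *
np.set_printoptions(precision=4,suppress=True)
Z=np.load('pics/top0.npz'); im,d=Z['im'],Z['d']
W=cloud('top',d); z=W[...,2]
b=np.zeros(d.shape,bool); b[160:300,260:385]=1
mk=(b&(abs(z-.07)<.008)).astype(np.uint8)
mk=cv2.morphologyEx(mk,cv2.MORPH_OPEN,np.ones((2,2)))
n,l,st,_=cv2.connectedComponentsWithStats(mk); i=1+st[1:,4].argmax(); k=l==i
S=W[k]; R=cv2.minAreaRect((S[:,:2]*1000).astype(np.float32)); print('rim',len(S),np.median(S[:,2]),R,cv2.boxPoints(R))
# colour outline: white pixels corners
for n_,u,v in [('FL',416,410),('FR',712,464),('BR',752,208),('BLish',463,165)]: print(n_,onz('top',160+u/3.6-.4,160+v/3.6-.4,.07))
for n_,u,v in [('rodB_L',468,247),('rodB_R',655,283),('rodF_L',452,326),('rodF_R',640,361)]: print(n_,onz('top',160+u/3.6-.4,160+v/3.6-.4,.05))
print('knife ends',onz('top',160+628/3.6-.4,160+230/3.6-.4,.058),onz('top',160+609/3.6-.4,160+394/3.6-.4,.058))
kl=b&(z>.10); kl[240:]=0; L=W[kl]; print('lid',len(L),L.min(0),L.max(0),L.mean(0))
top=L[L[:,2]>L[:,2].max()-.02]; print('edge',len(top),top.mean(0),top[top[:,1].argmin()],top[top[:,1].argmax()])
yaw=np.radians(-10); ex=np.array([np.cos(yaw),np.sin(yaw)]); X=L[:,:2]@ex
A=np.polyfit(L[:,2],X,1); print('lean slope dx/dz',A)
E
python3 m2.py
```

```text
rim 2612 0.06904713306499755 ((505.88946533203125, -56.17076110839844), (268.88470458984375, 212.3031463623047), 79.01924896240234) [[ 376.0729 -167.932 ]
 [ 584.4891 -208.3713]
 [ 635.706    55.5905]
 [ 427.2899   96.0298]]
FL [0.4348 0.0906 0.07  ]
FR [ 0.3898 -0.1372  0.07  ]
BR [ 0.5874 -0.1747  0.07  ]
BLish [0.6247 0.0509 0.07  ]
rodB_L [0.5614 0.0476 0.05  ]
rodB_R [ 0.5305 -0.1     0.05  ]
rodF_L [0.4991 0.0613 0.05  ]
rodF_R [ 0.4693 -0.0865  0.05  ]
knife ends [ 0.5724 -0.0787  0.058 ] [ 0.4442 -0.0604  0.058 ]
lid 2284 [ 0.4939 -0.1327  0.1002] [0.6819 0.0831 1.3126] [ 0.6345 -0.0387  0.2238]
edge 45 [0.4939 0.0831 1.3126] [0.4939 0.0831 1.3126] [0.4939 0.0831 1.3126]
lean slope dx/dz [-0.0998  0.6539]
```

Request:
carry_out:
  slide:
    - [0,0,0.1]
    - [0,0,0.1]
    - [0,0,0.1]
    - [0,0,0.1]
    - [0,0,0.1]
  twist:
    - [0,0,-0.97]
    - [0,0,-0.97]
    - [0,0,-0.97]
    - [0,0,-0.97]
    - [0,0,-0.97]
  fingers: 0.0

```text
time_s: 0.72
eef_pos: [0.4483, 0.3596, 0.1938]
ee_rot: [-3.141, -0.001, 2.673]
force: [0.4, 0.2, 0.1]
opening: 0.0486
```

Request:
carry_out:
  slide:
    - [0,0,0.1]
    - [0,0,0.1]
    - [0,0,0.1]
    - [0,0,0.1]
    - [0,0,0.1]
  twist:
    - [0,0,-0.97]
    - [0,0,-0.97]
    - [0,0,-0.97]
    - [0,0,-0.97]
    - [0,0,-0.97]

```text
time_s: 1.35
eef_pos: [0.4483, 0.3596, 0.1638]
ee_rot: [-3.141, -0.001, 3.096]
force: [-0.1, 0.5, -0.5]
opening: 0.0471
```

Request:
carry_out:
  slide:
    - [0,0,0]
    - [0,0,0]
    - [0,0,0]
    - [0,0,0]
    - [0,0,0]
  twist:
    - [0,0,-0.97]
    - [0,0,-0.97]
    - [0,0,-0.97]
    - [0,0,-0.97]
    - [0,0,-0.97]

```text
time_s: 1.98
eef_pos: [0.4483, 0.3596, 0.164]
ee_rot: [-3.141, -0.001, -2.764]
force: [0.2, -0.7, 0.5]
opening: 0.0471
```

```bash
cat >> h.py <<'E'
from scipy.spatial.transform import Rotation as Ro
YAW=np.radians(-11.2); O=np.array([.5155,-.0178,0]); RS=Ro.from_euler('z',YAW).as_matrix()
def plan(target,zdir=(0,0,-1),jaw=None):
    "total slide (tool frame, units of 60mm) and twist (units 5deg) from measured pose"
    s=r.get_state(); R=Ro.from_euler('xyz',s['ee_rot']).as_matrix()
    sl=R.T@(np.array(target)-s['eef_pos'])/.06
    z=np.array(zdir,float);z/=np.linalg.norm(z)
    if jaw is None: jaw=R[:,1]
    best=None
    for sg in(1,-1):
        y=sg*np.array(jaw,float); y-=z*(y@z); y/=np.linalg.norm(y)
        G=np.stack([np.cross(y,z),y,z],1); w=Ro.from_matrix(R.T@G).as_rotvec(degrees=True)/5
        if best is None or np.linalg.norm(w)<np.linalg.norm(best): best=w
    print('t',s['time_s'],'pos',s['eef_pos'],'rot',s['ee_rot'],'F',s['force'],'open',s['opening'],'\nslide',sl.round(3),'twist',best.round(2),'j',s['joint_pos'].round(2)); return sl,best
def jawdir(deg): a=np.radians(deg); return (np.cos(a),np.sin(a),0)
np.set_printoptions(precision=4,suppress=True)
E
python3 -c "
from h import *
plan([.563,.3005,.08],jaw=jawdir(111.4))"
```

```text
t 1.975 pos [0.4483 0.3596 0.164 ] rot [-3.1414 -0.001  -2.7638] F [ 0.1881 -0.7369  0.525 ] open 0.047062541495737055 
slide [-1.416 -1.62   1.399] twist [-0.   -0.01  0.05] j [ 0.56  0.32  1.6  -0.    1.22 -1.39]
```

Request:
carry_out:
  slide:
    - [-0.28,-0.32,0.28]
    - [-0.28,-0.32,0.28]
    - [-0.28,-0.32,0.28]
    - [-0.28,-0.33,0.28]
    - [-0.3,-0.33,0.28]
  twist:
    - [0,0,0]
    - [0,0,0]
    - [0,0,0]
    - [0,0,0]
    - [0,0,0]

```text
time_s: 2.6
eef_pos: [0.565, 0.2994, 0.079]
ee_rot: [3.142, -0.0, -2.767]
force: [-0.5, 0.5, 0.6]
opening: 0.0469
```

```bash
python3 -c "
from h import *
plan([.563,.3005,.0235],jaw=jawdir(111.4))
a=grab('side','side1')[0][220:320,190:330]; b=grab('top','top1')[0][190:290,140:280]
cv2.imwrite('pics/v1.png',cv2.resize(np.hstack([a,b])[:,:,::-1],None,fx=2.8,fy=2.8,interpolation=cv2.INTER_CUBIC))"
```

```text
t 2.6 pos [0.565  0.2994 0.079 ] rot [ 3.1415 -0.0005 -2.7672] F [-0.4947  0.4683  0.5965] open 0.04693155400528228 
slide [0.024 0.029 0.926] twist [ 0.   -0.01  0.01] j [ 0.38  0.48  1.57  0.    1.1  -1.57]
```

View pics/v1.png

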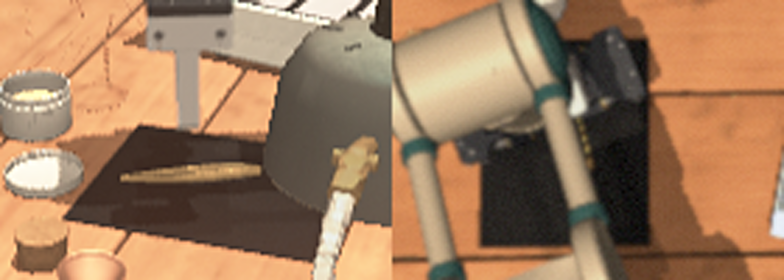

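The fingers stand above the middle of the tweezers (side view, crop ~(187,170)), so I go down and grip.

Request:
carry_out:
  slide:
    - [0.02,0.03,0.25]
    - [0,0,0.25]
    - [0,0,0.2]
    - [0,0,0.15]
    - [0,0,0.08]
  twist:
    - [0,0,0]
    - [0,0,0]
    - [0,0,0]
    - [0,0,0]
    - [0,0,0]

```text
time_s: 3.32
eef_pos: [0.5613, 0.3019, 0.0241]
ee_rot: [-3.142, -0.0, -2.766]
force: [0.7, 0.6, 0.5]
opening: 0.0471
```

Request:
carry_out:
  slide:
    - [0,0,0]
    - [0,0,0]
    - [0,0,0]
    - [0,0,0]
    - [0,0,0]
  twist:
    - [0,0,0]
    - [0,0,0]
    - [0,0,0]
    - [0,0,0]
    - [0,0,0]
  fingers: 1.0
  squeeze: 10

```text
time_s: 3.95
eef_pos: [0.562, 0.3019, 0.0251]
ee_rot: [3.142, 0.001, -2.767]
force: [-0.4, -0.2, 1.2]
opening: 0.015
```

Request:
carry_out:
  slide:
    - [0,0,-0.3]
    - [0,0,-0.6]
    - [0,0,-0.6]
    - [0,0,-0.5]
    - [0,0,-0.3]
  twist:
    - [0,0,0]
    - [0,0,0]
    - [0,0,0]
    - [0,0,0]
    - [0,0,0]

```text
time_s: 4.58
eef_pos: [0.5624, 0.302, 0.166]
ee_rot: [-3.142, 0.004, -2.767]
force: [1.0, -0.8, -0.6]
opening: 0.0148
```

```bash
python3 -c "
from h import *
T=O+RS@[0,.022,.17]; print(T)
plan(T,jaw=jawdir(78.8))
a=grab('side','side2')[0][150:310,180:400]
cv2.imwrite('pics/v2.png',cv2.resize(a[:,:,::-1],None,fx=3,fy=3,interpolation=cv2.INTER_CUBIC))"
```

```text
[0.5198 0.0038 0.17  ]
t 4.575 pos [0.5624 0.302  0.166 ] rot [-3.1416  0.004  -2.7667] F [ 0.9711 -0.7617 -0.583 ] open 0.01478390903077881 
slide [ 2.482 -4.365 -0.076] twist [0.01 0.04 6.54] j [ 0.38  0.4   1.46 -0.    1.28 -1.56]
```

View pics/v2.png

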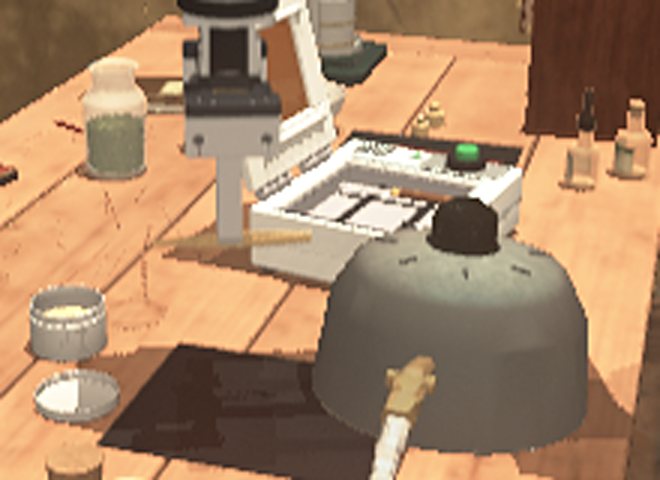

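The tweezers are held level at the middle (crop ~(235,240)).

Request:
carry_out:
  slide:
    - [0,-0.5,0]
    - [0,-0.5,0]
    - [0,0,0]
    - [0,0,0]
    - [0,0,0]
  twist:
    - [0,0,0.93]
    - [0,0,0.93]
    - [0,0,0.93]
    - [0,0,0.93]
    - [0,0,0.93]

```text
time_s: 5.25
eef_pos: [0.5812, 0.2449, 0.163]
ee_rot: [3.142, 0.0, 3.108]
force: [-0.5, -0.4, 0.2]
opening: 0.015
```

Request:
carry_out:
  slide:
    - [0,0,0]
    - [0,0,0]
    - [0,0,0]
  twist:
    - [0,0,0.94]
    - [0,0,0.95]
    - [0,0,0]

```text
time_s: 5.62
eef_pos: [0.5812, 0.2451, 0.163]
ee_rot: [3.142, 0.0, 2.947]
force: [-0.4, 0.0, 0.7]
opening: 0.0145
```

```bash
python3 -c "
from h import *
plan(O+RS@[0,.022,.15],jaw=jawdir(78.8))"
```

```text
t 5.625 pos [0.5812 0.2451 0.163 ] rot [3.1415 0.0002 2.9468] F [-0.3971  0.0381  0.677 ] open 0.014534132538677514 
slide [ 0.226 -4.144  0.216] twist [0.   0.   0.01] j [ 0.29  0.4   1.48 -0.    1.27 -1.09]
```

Request:
carry_out:
  slide:
    - [0.05,-0.83,0]
    - [0.05,-0.83,0]
    - [0.05,-0.83,0]
    - [0.05,-0.83,0]
    - [0.03,-0.82,0.2]
  twist:
    - [0,0,0]
    - [0,0,0]
    - [0,0,0]
    - [0,0,0]
    - [0,0,0]

```text
time_s: 6.25
eef_pos: [0.5197, 0.0026, 0.1517]
ee_rot: [3.141, 0.003, 2.948]
force: [1.4, 0.2, -0.2]
opening: 0.0149
```

Request:
carry_out:
  slide:
    - [0,0,0]
    - [0,0,0]
  twist:
    - [0,0,0]
    - [0,0,0]

```text
time_s: 6.5
eef_pos: [0.5198, 0.0044, 0.151]
ee_rot: [3.141, 0.001, 2.946]
force: [0.3, -0.5, -0.4]
opening: 0.0147
```

```bash
python3 -c "
from h import *
plan(O+RS@[0,.022,.0735],jaw=jawdir(78.8))
a=grab('side','side3')[0][110:260,230:400]; b=grab('top','top3')[0][160:310,240:400]
cv2.imwrite('pics/v3.png',cv2.resize(np.hstack([a,b])[:,:,::-1],None,fx=2.4,fy=2.4,interpolation=cv2.INTER_CUBIC))"
```

```text
t 6.5 pos [0.5198 0.0044 0.151 ] rot [3.1408 0.0006 2.9457] F [ 0.3412 -0.5066 -0.4151] open 0.014706063442456407 
slide [-0.001 -0.011  1.292] twist [ 0.01  0.01 -0.  ] j [-0.13  0.25  1.74  0.    1.16 -1.5 ]
```

View pics/v3.png

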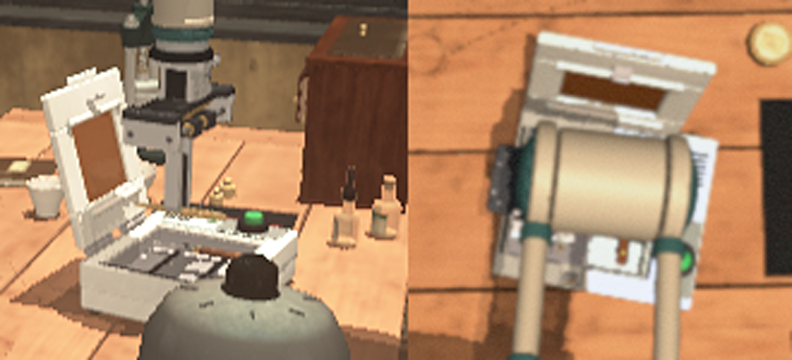

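The tweezers hang centred over the chamber (crop ~(185,212)) and clear of the lid. I lower them and watch the force.

Request:
carry_out:
  slide:
    - [0,0,0.3]
    - [0,0,0.3]
    - [0,0,0.3]
    - [0,0,0.2]
    - [0,0,0.1]
  twist:
    - [0,0,0]
    - [0,0,0]
    - [0,0,0]
    - [0,0,0]
    - [0,0,0]

```text
time_s: 7.22
eef_pos: [0.5196, 0.0049, 0.0782]
ee_rot: [3.141, -0.0, 2.947]
force: [0.8, 0.2, 0.5]
opening: 0.0145
```

Request:
carry_out:
  slide:
    - [0,0,0.05]
    - [0,0,0.03]
    - [0,0,0]
  twist:
    - [0,0,0]
    - [0,0,0]
    - [0,0,0]

```text
time_s: 7.6
eef_pos: [0.5197, 0.0041, 0.0742]
ee_rot: [3.141, 0.001, 2.946]
force: [-0.1, -0.2, -0.1]
opening: 0.0148
```

Request:
carry_out:
  slide:
    - [0,0,0.02]
    - [0,0,0.02]
    - [0,0,0]
  twist:
    - [0,0,0]
    - [0,0,0]
    - [0,0,0]

```text
time_s: 7.98
eef_pos: [0.5198, 0.004, 0.0721]
ee_rot: [3.142, 0.001, 2.946]
force: [-0.6, -0.4, 4.0]
opening: 0.0146
```

Request:
carry_out:
  slide:
    - [0,0,0.01]
    - [0,0,0.01]
    - [0,0,0]
  twist:
    - [0,0,0]
    - [0,0,0]
    - [0,0,0]

```text
time_s: 8.35
eef_pos: [0.5199, 0.004, 0.0716]
ee_rot: [-3.142, 0.001, 2.946]
force: [-2.3, -0.6, 9.3]
opening: 0.0148
```

Contact with the rests (9 N), so I open to about 45 mm and lift.

Request:
carry_out:
  slide:
    - [0,0,-0.02]
    - [0,0,0]
    - [0,0,0]
    - [0,0,0]
    - [0,0,0]
  twist:
    - [0,0,0]
    - [0,0,0]
    - [0,0,0]
    - [0,0,0]
    - [0,0,0]
  fingers: 0.1

```text
time_s: 8.98
eef_pos: [0.5194, 0.0042, 0.0713]
ee_rot: [3.142, -0.0, 2.946]
force: [-0.0, 0.6, 0.9]
opening: 0.0424
```

Request:
carry_out:
  slide:
    - [0,0,-0.2]
    - [0,0,-0.4]
    - [0,0,-0.6]
    - [0,0,-0.8]
    - [0,0,-0.8]
  twist:
    - [0,0,0]
    - [0,0,0]
    - [0,0,0]
    - [0,0,0]
    - [0,0,0]

```text
time_s: 9.6
eef_pos: [0.5193, 0.0042, 0.2418]
ee_rot: [3.141, 0.001, 2.946]
force: [1.2, -0.1, 0.3]
opening: 0.0421
```

Request:
carry_out:
  slide:
    - [0.6,0,-0.8]
    - [0.8,0,-0.8]
    - [0.8,0,-0.4]
    - [0.8,0,-0.2]
    - [0,0,0]
  twist:
    - [0,0,0]
    - [0,0,0]
    - [0,0,0]
    - [0,0,0]
    - [0,0,0]
  fingers: 1.0

```text
time_s: 10.22
eef_pos: [0.3443, 0.039, 0.3702]
ee_rot: [3.141, 0.005, 2.947]
force: [0.3, -0.9, -0.2]
opening: 0.0008
```

```bash
cat > lid.py <<'E'
from h import *
import sys
t=sys.argv[1]
a,d=grab('side','side'+t); b,dt=grab('top','top'+t)
W=cloud('top',dt); S=(W-O)@RS
k=(abs(S[...,1])<.09)&(S[...,0]>.04)&(S[...,0]<.32)&(S[...,2]>.10)&(S[...,2]<.33)&(dt>0)
P=S[k]
k2=cloud('side',d); S2=(k2-O)@RS
q=(S2[...,1]>-.09)&(S2[...,1]<.092)&(S2[...,0]>.08)&(S2[...,0]<.3)&(S2[...,2]>.10)&(S2[...,2]<.33)&(d>0)
for n,Q in(('top',P),('side',S2[q])):
    if len(Q)<20: print(n,len(Q)); continue
    h=np.percentile(Q[:,2],97); e=Q[Q[:,2]>h-.01]; print(n,len(Q),'edge mean',e.mean(0),'ang',np.arctan2(Q[:,2]-.077,.097-Q[:,0]).mean(), 'polyfit',np.polyfit(Q[:,2],Q[:,0],1))
plan(O+RS@[-.05,0,.30])
cv2.imwrite('pics/v%s.png'%t,cv2.resize(np.hstack([a[90:260,210:390],b[150:320,230:400]])[:,:,::-1],None,fx=2.2,fy=2.2,interpolation=cv2.INTER_CUBIC))
E
python3 lid.py 4
```

```text
top 2244 edge mean [ 0.1452 -0.0013  0.273 ] ang 1.7655660559912705 polyfit [0.2609 0.0713]
side 1984 edge mean [0.1403 0.0108 0.2722] ang 1.737713848225855 polyfit [0.2592 0.0701]
t 10.325 pos [0.3467 0.0384 0.3685] rot [3.1413 0.003  2.946 ] F [0.8002 1.2184 0.0394] open 0.00036613778471717107 
slide [-2.105 -0.373  1.148] twist [ 0.    0.03 -0.  ] j [-0.09 -0.13  1.61 -0.    1.66 -1.47]
```

View pics/v4.png

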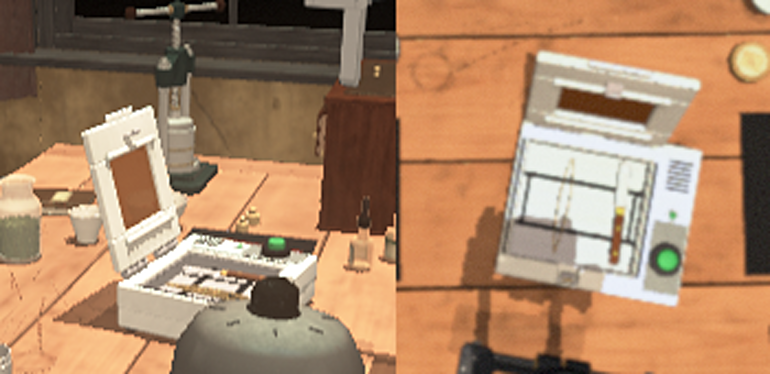

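The tweezers lie across both rods at y ≈ +20 mm beside the knife (top crop ~(563,205)). The lid stands at about 1.83 rad. Next I go over it, with fingers shut, to a point behind its edge.

Request:
carry_out:
  slide:
    - [-0.8,-0.1,0]
    - [-0.9,-0.1,0]
    - [-0.9,-0.1,0]
    - [-0.9,-0.07,0]
    - [-0.9,0,0]
  twist:
    - [0,0,0]
    - [0,0,0]
    - [0,0,0]
    - [0,0,0]
    - [0,0,0]

```text
time_s: 10.95
eef_pos: [0.6042, -0.036, 0.3659]
ee_rot: [-3.141, -0.002, 2.945]
force: [0.3, -0.3, 0.2]
opening: 0.0005
```

Request:
carry_out:
  slide:
    - [-0.9,0,0]
    - [-0.9,0,0]
    - [0,0,0]
    - [0,0,0]
  twist:
    - [0,0,0]
    - [0,0,0]
    - [0,0,0]
    - [0,0,0]

```text
time_s: 11.45
eef_pos: [0.7074, -0.056, 0.3657]
ee_rot: [3.142, -0.003, 2.946]
force: [0.2, 0.7, -0.6]
opening: 0.0002
```

```bash
python3 -c "
from h import *
s=r.get_state(); p=(s['eef_pos']-O)@RS; print(p)
plan(O+RS@[.195,0,.276])
prev=np.array([.114,.276])
for th in np.arange(1.5,0.05,-.1):
    S=.18+.006*(1.57-th)/1.5; c=np.array([.097-S*np.cos(th)+.009*np.sin(th)+.008,.077+S*np.sin(th)+.009*np.cos(th)+.019])
    dd=(c-prev)/.06; print(round(th,2),c,'slide x %.2f z %.2f'%(-dd[0],-dd[1])); prev=c
"
```

```text
[ 0.1957 -0.0002  0.3657]
t 11.45 pos [ 0.7074 -0.056   0.3657] rot [ 3.1416 -0.0034  2.9455] F [ 0.1722  0.742  -0.6027] open 0.0001636677404970816 
slide [0.006 0.003 1.495] twist [ 0.   -0.04  0.  ] j [-0.18  0.47  0.87  0.    1.81 -1.55]
1.5 [0.1012 0.2765] slide x 0.21 z -0.01
1.4 [0.0832 0.2756] slide x 0.30 z 0.01
1.3 [0.0652 0.2729] slide x 0.30 z 0.04
1.2 [0.0476 0.2684] slide x 0.29 z 0.07
1.1 [0.0305 0.2622] slide x 0.29 z 0.10
1.0 [0.0141 0.2542] slide x 0.27 z 0.13
0.9 [-0.0015  0.2447] slide x 0.26 z 0.16
0.8 [-0.0161  0.2336] slide x 0.24 z 0.18
0.7 [-0.0295  0.2211] slide x 0.22 z 0.21
0.6 [-0.0417  0.2073] slide x 0.20 z 0.23
0.5 [-0.0524  0.1922] slide x 0.18 z 0.25
0.4 [-0.0616  0.1762] slide x 0.15 z 0.27
0.3 [-0.0692  0.1593] slide x 0.13 z 0.28
0.2 [-0.075   0.1417] slide x 0.10 z 0.29
0.1 [-0.0791  0.1235] slide x 0.07 z 0.30
```

Request:
carry_out:
  slide:
    - [0,0,0.3]
    - [0,0,0.4]
    - [0,0,0.4]
    - [0,0,0.3]
    - [0,0,0.1]
  twist:
    - [0,0,0]
    - [0,0,0]
    - [0,0,0]
    - [0,0,0]
    - [0,0,0]

```text
time_s: 12.08
eef_pos: [0.7056, -0.0553, 0.2779]
ee_rot: [3.142, -0.001, 2.946]
force: [-0.2, 0.6, -0.5]
opening: 0.0004
```

Request:
carry_out:
  slide:
    - [0.2,0,0]
    - [0.25,0,0]
    - [0.3,0,0]
    - [0.3,0,0]
    - [0.3,0,0]
  twist:
    - [0,0,0]
    - [0,0,0]
    - [0,0,0]
    - [0,0,0]
    - [0,0,0]

```text
time_s: 12.7
eef_pos: [0.6285, -0.04, 0.2807]
ee_rot: [3.141, 0.008, 2.946]
force: [2.5, -0.2, 2.4]
opening: 0.0005
```

```bash
python3 -c "
from h import *
plan(O+RS@[.1012,0,.2765]); s=r.get_state();print((s['eef_pos']-O)@RS)
a=grab('side','side5')[0]; b=grab('top','top5')[0]
cv2.imwrite('pics/v5.png',cv2.resize(np.hstack([a[60:230,210:390],b[150:320,230:400]])[:,:,::-1],None,fx=2.2,fy=2.2,interpolation=cv2.INTER_CUBIC))"
```

```text
t 12.7 pos [ 0.6285 -0.04    0.2807] rot [3.1414 0.0078 2.9458] F [ 2.457  -0.1568  2.3619] open 0.0004876860632532407 
slide [ 0.233 -0.002  0.069] twist [ 0.    0.09 -0.  ] j [-0.17  0.33  1.29  0.    1.52 -1.55]
[0.1152 0.0001 0.2807]
```

View pics/v5.png

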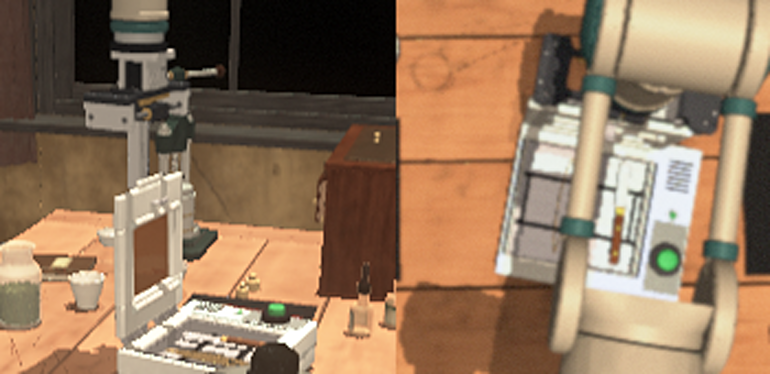

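The lid is now nearly vertical (side crop ~(150,235)) with the finger behind it. I continue along the arc.

Request:
carry_out:
  slide:
    - [0.21,0,0.02]
    - [0.3,0,0.02]
    - [0.3,0,0.04]
    - [0.29,0,0.07]
    - [0.29,0,0.1]
  twist:
    - [0,0,0]
    - [0,0,0]
    - [0,0,0]
    - [0,0,0]
    - [0,0,0]

```text
time_s: 13.42
eef_pos: [0.5458, -0.0237, 0.2626]
ee_rot: [3.141, 0.001, 2.946]
force: [1.9, -0.6, -0.8]
opening: 0.0008
```

```bash
python3 -c "
from h import *
plan(O+RS@[.0141,0,.2542])"
```

```text
t 13.425 pos [ 0.5458 -0.0237  0.2626] rot [3.1414 0.0014 2.9458] F [ 1.8625 -0.551  -0.8252] open 0.0007856617664959279 
slide [ 0.28  -0.003  0.139] twist [ 0.    0.02 -0.  ] j [-0.17  0.21  1.5   0.    1.43 -1.55]
```

Request:
carry_out:
  slide:
    - [0.28,0,0.14]
    - [0.26,0,0.16]
    - [0.24,0,0.18]
    - [0.22,0,0.21]
    - [0.2,0,0.23]
  twist:
    - [0,0,0]
    - [0,0,0]
    - [0,0,0]
    - [0,0,0]
    - [0,0,0]

```text
time_s: 14.05
eef_pos: [0.4749, -0.0096, 0.2073]
ee_rot: [3.141, 0.001, 2.946]
force: [1.1, -0.6, -0.4]
opening: 0.0006
```

Request:
carry_out:
  slide:
    - [0.18,0,0.25]
    - [0.15,0,0.27]
    - [0.13,0,0.28]
    - [0.1,0,0.29]
    - [0,0,0]
  twist:
    - [0,0,0]
    - [0,0,0]
    - [0,0,0]
    - [0,0,0]
    - [0,0,0]

```text
time_s: 14.68
eef_pos: [0.4403, -0.0028, 0.141]
ee_rot: [-3.142, -0.004, 2.946]
force: [0.4, 0.9, -0.6]
opening: 0.0004
```

```bash
python3 -c "
from h import *
plan(O+RS@[-.081,0,.1235])
a=grab('side','side6')[0]
cv2.imwrite('pics/v6.png',cv2.resize(a[90:260,210:400][:,:,::-1],None,fx=3,fy=3,interpolation=cv2.INTER_CUBIC))"
```

```text
t 14.675 pos [ 0.4403 -0.0028  0.141 ] rot [-3.1416 -0.0042  2.9459] F [ 0.3536  0.856  -0.6164] open 0.00039113399930583675 
slide [ 0.071 -0.002  0.292] twist [-0.   -0.05 -0.  ] j [-0.16  0.14  1.91  0.    1.1  -1.54]
```

View pics/v6.png

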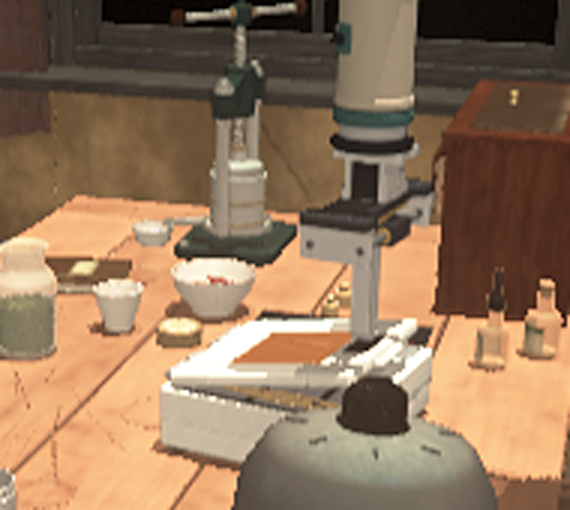

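The lid is nearly closed, at about 0.2 rad, with the fingers on the pad (crop ~(365,335)). I press it down now.

Request:
carry_out:
  slide:
    - [0.07,0,0.2]
    - [0,0,0.1]
    - [0,0,0.1]
    - [0,0,0.05]
    - [0,0,0]
  twist:
    - [0,0,0]
    - [0,0,0]
    - [0,0,0]
    - [0,0,0]
    - [0,0,0]

```text
time_s: 15.35
eef_pos: [0.438, -0.0023, 0.1157]
ee_rot: [3.142, -0.001, 2.946]
force: [-2.9, -0.1, 7.7]
opening: 0.0002
```

Request:
carry_out:
  slide:
    - [0,0,0.04]
    - [0,0,0.04]
    - [0,0,0.04]
    - [0,0,0.02]
    - [0,0,0]
  twist:
    - [0,0,0]
    - [0,0,0]
    - [0,0,0]
    - [0,0,0]
    - [0,0,0]

```text
time_s: 15.98
eef_pos: [0.4382, -0.0023, 0.1066]
ee_rot: [3.142, 0.0, 2.946]
force: [-0.6, 2.0, 0.8]
opening: 0.0003
```

Request:
carry_out:
  slide:
    - [0,0,0.03]
    - [0,0,0.03]
    - [0,0,0]
    - [0,0,0]
  twist:
    - [0,0,0]
    - [0,0,0]
    - [0,0,0]
    - [0,0,0]

```text
time_s: 16.48
eef_pos: [0.4389, -0.0024, 0.1049]
ee_rot: [3.142, 0.001, 2.946]
force: [-4.4, 1.1, 18.7]
opening: 0.001
```

The lid is on its hard stop at TCP z = 0.105, so it has snapped past the catch. I lift off and go above the button.

Request:
carry_out:
  slide:
    - [0,0,-0.2]
    - [0,0,-0.4]
    - [0,0,-0.4]
    - [0,0,-0.2]
    - [0,0,0]
  twist:
    - [0,0,0]
    - [0,0,0]
    - [0,0,0]
    - [0,0,0]
    - [0,0,0]

```text
time_s: 17.1
eef_pos: [0.4388, -0.0025, 0.1755]
ee_rot: [3.142, 0.002, 2.946]
force: [-0.1, 0.1, 0.0]
opening: 0.0003
```

```bash
python3 -c "
from h import *
plan([.4475,-.1215,.130])
d=grab('side','side7')[1]; S=(cloud('side',d)-O)@RS
k=(abs(S[...,1]-.0)<.08)&(S[...,0]>-.1)&(S[...,0]<.08)&(S[...,2]>.06)&(S[...,2]<.12); Q=S[k]
k=(abs(Q[:,1])>.04)|(Q[:,0]>0); print(k.sum(),'lid plane slope',np.polyfit(Q[k,0],Q[k,2],1),np.median(Q[k,2]))"
```

```text
t 17.1 pos [ 0.4388 -0.0025  0.1755] rot [3.1415 0.0016 2.9458] F [-0.0821  0.1235  0.034 ] open 0.00029580694157017493 
slide [-0.526 -1.918  0.758] twist [ 0.    0.02 -0.  ] j [-0.16  0.11  1.86  0.    1.18 -1.54]
796 lid plane slope [0.0002 0.0859] 0.08608027541967866
```

Request:
carry_out:
  slide:
    - [-0.1,-0.5,0]
    - [-0.13,-0.5,0]
    - [-0.15,-0.5,0.2]
    - [-0.15,-0.42,0.3]
    - [0,0,0.26]
  twist:
    - [0,0,0]
    - [0,0,0]
    - [0,0,0]
    - [0,0,0]
    - [0,0,0]

```text
time_s: 17.77
eef_pos: [0.4468, -0.1231, 0.1277]
ee_rot: [-3.142, -0.002, 2.943]
force: [-0.3, -0.8, -0.1]
opening: 0.0003
```

Request:
carry_out:
  slide:
    - [0,0,0.15]
    - [0,0,0.15]
    - [0,0,0.06]
    - [0,0,0.04]
    - [0,0,0]
  twist:
    - [0,0,0]
    - [0,0,0]
    - [0,0,0]
    - [0,0,0]
    - [0,0,0]

```text
time_s: 18.4
eef_pos: [0.4468, -0.1212, 0.1058]
ee_rot: [3.141, -0.0, 2.946]
force: [-2.3, 2.0, 4.9]
opening: 0.0007
```

Request:
carry_out:
  slide:
    - [0,0,0.03]
    - [0,0,0.03]
    - [0,0,0]
    - [0,0,0]
  twist:
    - [0,0,0]
    - [0,0,0]
    - [0,0,0]
    - [0,0,0]

```text
time_s: 18.9
eef_pos: [0.4468, -0.1213, 0.1048]
ee_rot: [-3.142, 0.001, 2.946]
force: [-6.9, 2.3, 24.6]
opening: 0.0002
```

Request:
carry_out:
  slide:
    - [0,0,-0.3]
    - [0,0,-0.6]
    - [0.3,0,-0.8]
    - [0.6,0,-0.8]
    - [0.6,0,-0.5]
  twist:
    - [0,0,0]
    - [0,0,0]
    - [0,0,0]
    - [0,0,0]
    - [0,0,0]

```text
time_s: 19.52
eef_pos: [0.3592, -0.1043, 0.2841]
ee_rot: [-3.141, 0.005, 2.946]
force: [-0.8, -0.9, -0.9]
opening: 0.0007
```

Request:
carry_out:
  slide:
    - [0.5,0,-0.5]
    - [0.5,0,-0.3]
    - [0,0,0]
    - [0,0,0]
  twist:
    - [0,0,0]
    - [0,0,0]
    - [0,0,0]
    - [0,0,0]

```text
time_s: 20.02
eef_pos: [0.3006, -0.0926, 0.3294]
ee_rot: [3.141, 0.001, 2.946]
force: [-0.3, -0.3, 0.6]
opening: 0.0005
```

```bash
python3 -c "
from h import *
plan([.4475,-.1215,.130])
a,ds=grab('side','side8'); b,d=grab('top','top8'); S=(cloud('top',d)-O)@RS
k=(abs(S[...,1])<.08)&(S[...,0]>-.05)&(S[...,0]<.08)&(abs(S[...,2]-.08)<.03); Q=S[k]
print('lid',k.sum(),np.polyfit(Q[:,0],Q[:,2],1))
k=np.hypot(S[...,0]+.045,S[...,1]+.117)<.008; print('button top z',np.median(S[k][:,2]),k.sum())
cv2.imwrite('pics/v8.png',cv2.resize(np.hstack([a[90:260,210:390],b[150:320,230:400]])[:,:,::-1],None,fx=2.2,fy=2.2,interpolation=cv2.INTER_CUBIC))"
```

```text
t 20.025 pos [ 0.3006 -0.0926  0.3294] rot [3.1415 0.0011 2.9457] F [-0.3047 -0.2779  0.5898] open 0.0004662085642308205 
slide [-2.491  0.003  3.326] twist [ 0.    0.01 -0.  ] j [-0.52 -0.18  1.74  0.    1.58 -1.9 ]
lid 2691 [0.023  0.0813]
button top z 0.09068928980351787 29
```

View pics/v8.png

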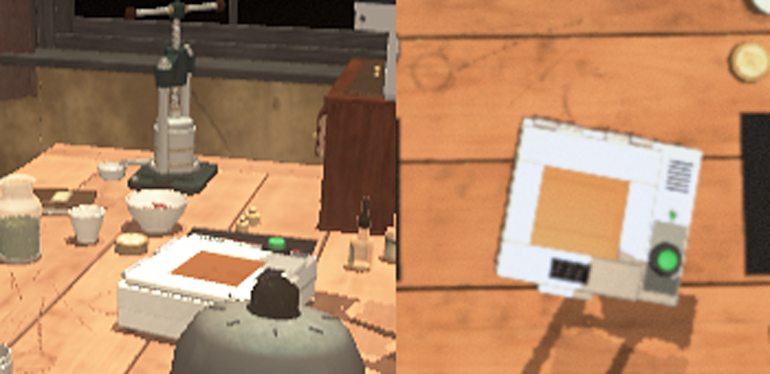

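The lid is shut flat and the green button (top crop ~(665,260)) is back out, at the depth it had at the start. I hand the job in.

```bash
python3 -c "
from cell import r
print(r.finish_job())"
```

```text
the job is handed in; nothing more can be done
None
```

The tweezers are in the closed steriliser, the start button has been pressed and let go, and the job is handed in at about 20 s of the 72 s allowed. No verdict is reported at hand-in.

- **Tweezers:** I gripped them at the middle, lowered them until they touched the rests (9 N) and let go there. A picture before closing the lid showed them flat across both rods at y ≈ +20 mm beside the knife. The amber window did not let me check them or the knife again after that.
- **Lid:** I swung it over slowly from behind and pressed it down on the pad. The force rose to about 8 N, dropped at the snap, then reached 19 N on the hard stop at pad height 86 mm. After I lifted off, the side view showed the lid flat (slope 0.0002, top at 86 mm).
- **Button:** I pressed it to its end stop, about 6 mm of travel at 25 N. It came back out: its top measured 90.7 mm in the last picture and 90.6 mm at the start.
- **Disagreement:** the last top-view depth fit gave a lid slope of 0.023. I put that down to the recessed window and to pixels at the edges, since the side view and the hard stop agree that the lid is shut.
- **Other things:** none of my moves touched the pencil, tins, tin lid or cork. I did not measure their positions again at the end. The arm stood clear of everything at hand-in.

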